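# Find the rattling spares case and present it to the scanner

### The arm

A 7-joint arm with a two-finger parallel gripper is mounted at the origin on the work surface. World frame = base frame: x ahead of the robot, y to its left, z up, the work surface at z = 0. Lengths are in m, angles in rad, forces in N, time in s.
With the tool pointing down it reaches from about 0.425 to 0.925 m from the base axis. Payload 6.8 kg.
Tool frame: the origin (TCP) lies on the front face of the gripper's body, between the roots of the fingers; the fingertips stand 73 mm ahead of it and the grasp point (between the pads) lies 54 mm ahead of it (tcp_to_tips is the distance from the TCP to the fingertips, in m); z points along the fingers, x is the direction in which the jaws open and shut, and the axes are right-handed (so a half turn about z gives the same grasp; the last joint's range is limited). The gripper opens to 85 mm and grips with 20 to 120 N. Pads are 22 mm wide; open, the fingers measure 114 mm over their backs; the gripper's body (76 mm by 85 mm) begins 54 mm behind the grasp point. The pads swing forward as they close: fully open they stand 13 mm farther back than shut.
Start: joints at [-1.219, 0.477, 0.022, 1.555, -0.011, 1.109, -0.083], TCP at [0.3, 0.605, 0.304] pointing down, gripper open.
Joint ranges: [-2.96, 2.96], [-0.34, 2.1], [-1.41, 1.46], [0.24, 2.44], [-1.37, 4.51], [0.17, 1.92], [-2.96, 2.96]. Speed limits (rad/s): [2.39, 2.39, 3.14, 3.14, 3.14, 3.14, 3.14].

### API

Orientations are given as a unit quaternion [w, x, y, z].
In Python, from station import get_obs, read_camera, hand_in, look_for, silhouettes, tcp_to_tips gives the robot as it stands. The module is installed in compiled form; this text tells all that it offers.
- The arm moves only by the tool apply_moves, never from a script. Its argument "moves" is a list of rows, each a list of 3 entries, a list of its own where there are three numbers: the shift along the tool's x, y, z in units of 25 mm (1.0 is 25 mm), then the turn, a rotation vector about the tool's x, y, z in units of 10 degrees (1.0 is 10 degrees), then the gripper's target within -1 to 1 (fully open at 1, half-way at 0, shut at -1). In form: [[[dx, dy, dz], [rx, ry, rz], jaw], ...]. A call has 1 to 20 rows; each row is the pose to reach, as a shift and turn from the pose commanded when the call began, along the tool's axes at that moment; what a row does not reach only later rows make up. A row lasts 1/8 s, in which the tool goes at most 62.5 mm and 10.7 degrees, less where a joint would pass 70% of its speed; a pose out of reach is approached as far as the arm can. A call with a gripper value outside its range is refused whole. The fingers move at their own pace and stop on an object; "force" is the grip in N (left out, the last holds). Time passes only in rows, so rows that repeat a pose let the fingers close. It gives the time, the measured TCP pose, the force and the opening at its end, in the units of the state.
- get_obs(): the state, without advancing time (a new reading comes with each control period).
- read_camera(name): name is "scene" or "side" or "wrist"; returns a dict with "color" (480x640x3 uint8, red, green, blue), "mtx" (3x3 intrinsics, pixels), "eye" and "rotation" of the camera in the world; the wrist camera has in their place "hand_eye" (4x4, takes a point from camera to tool coordinates, whose origin is the TCP and whose axes are the tool frame's). Camera axes: x right, y up, looking along -z (the intrinsics and any distortion apply to the point x, -y, -z); pixel columns grow to the right and rows downward; lengths in m; the calibration is good to about 2 mm. A picture is of the moment at which its call begins: read the wrist's pose just before it. There is no depth.
- hand_in(): hands the job in, once; it reports no verdict.
Trained networks look in the newest picture that a camera, given by its name, has taken for a name from the list of things; names that differ only in an ending like _2 or _b are one class to them, and where a whole thing is asked for, a point or a joint stands for the part that bears it (a point fixed in the world has none). Each returns a list of dicts, best first, with "conf" (0 to 1); they miss things now and then, are a little off and sometimes report something else, mostly with a low value. They report only what shows in the picture. A call takes as long as a camera call. They do not tell look-alikes from the thing itself.
- look_for(camera, query): "pixel" ([row, column] in pixels, amid what is visible of it).
- silhouettes(camera, query): "mask" (480x640 bool, what is visible of it) and "pixel" ([row, column] in pixels, amid what is visible of it).
The state is a dict: "t": time; "q": joint angles; "joint_vel": joint speeds; "joint_torque": joint torques, N m; "eef_pos": TCP position; "tool_rot": TCP orientation; "contact_force": force on the tool from outside, world axes, zero at the start; "torque": the same for the moment, N m; "gripper_width": opening from 0.0 (shut) to 1.0 (fully open).
Only numpy, scipy, OpenCV 4.12 (cv2) and the standard library are available. Lean on these libraries where they do the work, as an engineer would, in place of code of your own. Each camera call takes 0.05 s, during which the arm holds its last target.

### The job

Stand the cordless scanner on its charging base, fully home over the two pegs with its window to the front, and let go of it. Then shake the sealed spares cases to find the one whose part has come loose and rattles, setting each sound case you lifted back down where it stood, never dropping one or disturbing the other things on the counter. Finish holding the rattling case still and level in the gripper, clear of everything, with its labelled end squarely in front of the scanner's window, about 8 cm away and at the window's height.

Things in the scene. Friction and masses are not known exactly. Their poses are not given: they have to be found in the camera images.
- scanner_base: grey charging base fixed to the counter: plate 104 (x) x 84 (y) x 14 mm; origin under its centre, at counter height; +x points to its rear contact block (x = 40 to 52 mm, 26 mm high); its front is -x. Two steel alignment pegs on the plate at x = -8, y = 18 and -18 mm: 10 mm thick, 14 mm tall, tapered (tops at z = 28 mm)
- scanner: cordless scanner, loose, 0.3 kg: foot 72 (x) x 64 (y) x 24 mm, neck 42 x 38, white head 64 (x) x 48 (y) from z = 83 to 129 mm (top; grip it from above across y); origin under its centre; window on its -x side. Sockets in its underside at x = -8, y = 18 and -18 mm, 14 mm wide, 18 deep, take the base's pegs; home, its origin is 14 mm above the base's, axes parallel
- window (a point): centre of the scanner's window, on the scanner at x = -34, y = 0, z = 106 mm of its frame; it looks along the scanner's -x
- case_k: one of 3 grey sealed cases alike outside, 150 (x) x 56 (y) x 48 mm, origin under its centre, bar-code label on its +x end, 0.18 to 0.6 kg: neither weight nor name tells. What is packed inside is fast (balance may be off centre); in just one case a 0.15 kg steel part is loose: tipped over 10 deg lengthwise or shaken it slides up to 50 mm either way along x and knocks; level, it stays put
- case_k_label (a point): centre of the label on the +x end face of case_k: x = +75, y = 0, z = 24 mm of the case
- case_m: one of 3 grey sealed cases alike outside, 150 (x) x 56 (y) x 48 mm, origin under its centre, bar-code label on its +x end, 0.18 to 0.6 kg: neither weight nor name tells. What is packed inside is fast (balance may be off centre); in just one case a 0.15 kg steel part is loose: tipped over 10 deg lengthwise or shaken it slides up to 50 mm either way along x and knocks; level, it stays put
- case_m_label (a point): centre of the label on the +x end face of case_m: x = +75, y = 0, z = 24 mm of the case
- case_t: one of 3 grey sealed cases alike outside, 150 (x) x 56 (y) x 48 mm, origin under its centre, bar-code label on its +x end, 0.18 to 0.6 kg: neither weight nor name tells. What is packed inside is fast (balance may be off centre); in just one case a 0.15 kg steel part is loose: tipped over 10 deg lengthwise or shaken it slides up to 50 mm either way along x and knocks; level, it stays put
- case_t_label (a point): centre of the label on the +x end face of case_t: x = +75, y = 0, z = 24 mm of the case
- reagent_bottle: bystander, to be left alone: white round bottle, 44 mm across, 85 mm tall; origin at the centre of its underside
- control_vial: bystander, to be left alone: small amber vial, 26 mm across, 48 mm tall; origin at the centre of its underside
- tube_rack: bystander, to be left alone: white rack of capped sample tubes, 70 x 150 mm, 90 mm tall, long side along its y; origin at the centre of its underside
- timer: bystander, to be left alone: white bench timer standing upright, 30 x 75 mm, 75 mm tall, dial facing its -x; origin at the centre of its underside
- tip_box: bystander, to be left alone: closed grey pipette-tip box, 120 (x) x 80 x 64 mm; origin at the centre of its underside
- notepad: bystander, to be left alone: ring-bound paper pad lying flat, 150 x 205 x 10 mm; origin at the centre of its underside
- marker: bystander, to be left alone: pen lying along its x, 135 mm long, 14 mm thick; origin at the centre of its underside
There are look-alikes about, which are no part of the job. Leave any blue look-alike of the scanner alone.

How it is judged:
On the way, in this order (a step that is already met when the one before it is completed fails the run):
1. the scanner stands fully home on its base, window to the front, and is let go (horizontal distance between scanner and scanner_base below 0.004 m and z of scanner in the frame of scanner_base below 0.0165 m and angle between the x axis of scanner and the x axis of scanner_base, either way round below 0.16 rad and x of window in the frame of scanner_base below -0.02 m and angle between scanner's own z axis and vertical below 0.06 rad and contact force between the fingers and scanner below 0.1 N), for 0.2 s.
2. the case that rattles is held off the counter and shaken or tipped (((height (world z) of case_k above 0.02 m and contact force between the fingers and case_k above 1 N and contact force between case_k_c0 and anything else above 0.5 N and (linear speed of case_k above 0.1 m/s or angle between case_k's own x axis and vertical below 1.45 rad or angle between case_k's own x axis and vertical above 1.69 rad)) or (height (world z) of case_m above 0.02 m and contact force between the fingers and case_m above 1 N and contact force between case_m_c0 and anything else above 0.5 N and (linear speed of case_m above 0.1 m/s or angle between case_m's own x axis and vertical below 1.45 rad or angle between case_m's own x axis and vertical above 1.69 rad)) or (height (world z) of case_t above 0.02 m and contact force between the fingers and case_t above 1 N and contact force between case_t_c0 and anything else above 0.5 N and (linear speed of case_t above 0.1 m/s or angle between case_t's own x axis and vertical below 1.45 rad or angle between case_t's own x axis and vertical above 1.69 rad)))).
At the end, for the whole second after the job is handed in: Scanner home on its base (2.5 mm up, 4 mm, 9 deg), untouched. Rattling case held still, level to 11 deg, 55 mm up or more, on nothing; label 30 to 140 mm ahead of the window, within 30 mm of its axis and 15 deg. Sound cases flat on the counter, let go, within 80 mm of their places (all of step 1 and (((contact force between case_k_c0 and anything else above 0.5 N and x of case_k_label in the frame of window between -0.14 and -0.03 m and x of case_k in the frame of window below -0.09 m and y of case_k_label in the frame of window between -0.03 and 0.03 m and z of case_k_label in the frame of window between -0.03 and 0.03 m and angle between the x axis of case_k and the x axis of scanner, either way round below 0.27 rad and angle between case_k's own z axis and vertical below 0.2 rad and height (world z) of case_k above 0.055 m and linear speed of case_k below 0.03 m/s and contact force between the fingers and case_k above 1 N and contact force between case_k and scanner below 0.1 N and contact force between case_k and case_m below 0.1 N and contact force between case_k and case_t below 0.1 N) and (height (world z) of case_m below 0.006 m and angle between case_m's own z axis and vertical below 0.06 rad and distance of case_m from where it was at the start of the episode below 0.08 m and contact force between the fingers and case_m below 0.1 N and linear speed of case_m below 0.02 m/s) and (height (world z) of case_t below 0.006 m and angle between case_t's own z axis and vertical below 0.06 rad and distance of case_t from where it was at the start of the episode below 0.08 m and contact force between the fingers and case_t below 0.1 N and linear speed of case_t below 0.02 m/s)) or ((contact force between case_m_c0 and anything else above 0.5 N and x of case_m_label in the frame of window between -0.14 and -0.03 m and x of case_m in the frame of window below -0.09 m and y of case_m_label in the frame of window between -0.03 and 0.03 m and z of case_m_label in the frame of window between -0.03 and 0.03 m and angle between the x axis of case_m and the x axis of scanner, either way round below 0.27 rad and angle between case_m's own z axis and vertical below 0.2 rad and height (world z) of case_m above 0.055 m and linear speed of case_m below 0.03 m/s and contact force between the fingers and case_m above 1 N and contact force between case_m and scanner below 0.1 N and contact force between case_m and case_k below 0.1 N and contact force between case_m and case_t below 0.1 N) and (height (world z) of case_k below 0.006 m and angle between case_k's own z axis and vertical below 0.06 rad and distance of case_k from where it was at the start of the episode below 0.08 m and contact force between the fingers and case_k below 0.1 N and linear speed of case_k below 0.02 m/s) and (height (world z) of case_t below 0.006 m and angle between case_t's own z axis and vertical below 0.06 rad and distance of case_t from where it was at the start of the episode below 0.08 m and contact force between the fingers and case_t below 0.1 N and linear speed of case_t below 0.02 m/s)) or ((contact force between case_t_c0 and anything else above 0.5 N and x of case_t_label in the frame of window between -0.14 and -0.03 m and x of case_t in the frame of window below -0.09 m and y of case_t_label in the frame of window between -0.03 and 0.03 m and z of case_t_label in the frame of window between -0.03 and 0.03 m and angle between the x axis of case_t and the x axis of scanner, either way round below 0.27 rad and angle between case_t's own z axis and vertical below 0.2 rad and height (world z) of case_t above 0.055 m and linear speed of case_t below 0.03 m/s and contact force between the fingers and case_t above 1 N and contact force between case_t and scanner below 0.1 N and contact force between case_t and case_k below 0.1 N and contact force between case_t and case_m below 0.1 N) and (height (world z) of case_k below 0.006 m and angle between case_k's own z axis and vertical below 0.06 rad and distance of case_k from where it was at the start of the episode below 0.08 m and contact force between the fingers and case_k below 0.1 N and linear speed of case_k below 0.02 m/s) and (height (world z) of case_m below 0.006 m and angle between case_m's own z axis and vertical below 0.06 rad and distance of case_m from where it was at the start of the episode below 0.08 m and contact force between the fingers and case_m below 0.1 N and linear speed of case_m below 0.02 m/s)))); the arm keeps its last pose, push and grip.
It fails at once if a case or the scanner is dropped (falls free more than about 25 mm) ((contact force between each of the fingers, the arm and case_k below 0.05 N and linear speed of case_k above 0.7 m/s) or (contact force between each of the fingers, the arm and case_m below 0.05 N and linear speed of case_m above 0.7 m/s) or (contact force between each of the fingers, the arm and case_t below 0.05 N and linear speed of case_t above 0.7 m/s) or (contact force between each of the fingers, the arm and scanner below 0.05 N and linear speed of scanner above 0.7 m/s)).
It fails at once if a bystander is shifted by more than 30 mm or tipped over (distance of any of reagent_bottle, control_vial, tube_rack, timer, tip_box, notepad, marker from where it was at the start of the episode above 0.03 m or angle between any of reagent_bottle, control_vial, tube_rack, timer, tip_box's own z axis and vertical above 0.5 rad).
It fails at once if a case or the scanner is tipped over on the counter ((angle between case_k's own z axis and vertical above 0.9 rad and height (world z) of case_k below 0.05 m) or (angle between case_m's own z axis and vertical above 0.9 rad and height (world z) of case_m below 0.05 m) or (angle between case_t's own z axis and vertical above 0.9 rad and height (world z) of case_t below 0.05 m) or (angle between scanner's own z axis and vertical above 0.9 rad and height (world z) of scanner below 0.05 m)).
It also fails if it takes over 72 s, if anything falls off the work surface, if the arm or the gripper's body presses on something with over 40 N, if the wrist force passes 120 N, or if a joint passes its speed limit or range.

## Working session

There is one attempt and no reset: what is moved stays moved. The work goes in short steps, Python scripts to look and compute and a tool call to move; the robot and the scene stay as the last step left them, time stands still between calls to the robot, and variables do not carry over. Pictures are saved under pics/ and viewed, and the job is handed in when it is done.

Besides the shell and the picture viewer there is one more tool, called after "Call:" in YAML: its name, and indented under it one key for each argument. apply_moves: Moves the arm, as the interface text tells. Its arguments: {"type":"object","properties":{"moves":{"type":"array"},"force":{"type":"number"}},"required":["moves"]}

```bash
mkdir -p pics
python3 - <<'E'
from station import *
import cv2,numpy as np
o=get_obs(); print({k:np.round(v,3) for k,v in o.items()})
for n in ["scene","side","wrist"]:
    c=read_camera(n); cv2.imwrite(f"pics/{n}0.png",c["color"][...,::-1])
    print(n,{k:np.round(v,3).tolist() for k,v in c.items() if k!="color"})
E
```

```text
{'t': np.float64(0.0), 'q': array([-1.219,  0.478,  0.022,  1.556, -0.011,  1.109, -0.083]), 'joint_vel': array([-0.001, -0.001,  0.   ,  0.001,  0.   ,  0.   ,  0.   ]), 'joint_torque': array([-0.0000e+00, -5.9644e+01,  1.6080e+00, -2.8120e+01,  1.2000e-02,
        9.0000e-03,  0.0000e+00]), 'eef_pos': array([0.299, 0.604, 0.303]), 'tool_rot': array([ 0.001,  0.85 ,  0.527, -0.001]), 'contact_force': array([ 0.492, -0.3  ,  0.277]), 'torque': array([-0.012,  0.013,  0.001]), 'gripper_width': np.float64(1.001)}
scene {'mtx': [[608.751, 0.0, 318.655], [0.0, 608.751, 229.924], [0.0, 0.0, 1.0]], 'eye': [1.462, 0.102, 0.978], 'rotation': [0.6, 0.258, 0.288, 0.701]}
side {'mtx': [[507.718, 0.0, 320.24], [0.0, 507.718, 246.055], [0.0, 0.0, 1.0]], 'eye': [0.255, -0.808, 0.664], 'rotation': [0.87, 0.462, -0.09, -0.147]}
wrist {'mtx': [[402.39, 0.0, 324.546], [0.0, 402.39, 244.267], [0.0, 0.0, 1.0]], 'hand_eye': [[1.0, 0.0, -0.001, 0.0], [-0.0, -0.949, -0.315, -0.081], [-0.001, 0.315, -0.949, -0.07], [0.0, 0.0, 0.0, 1.0]]}
```

View pics/scene0.png

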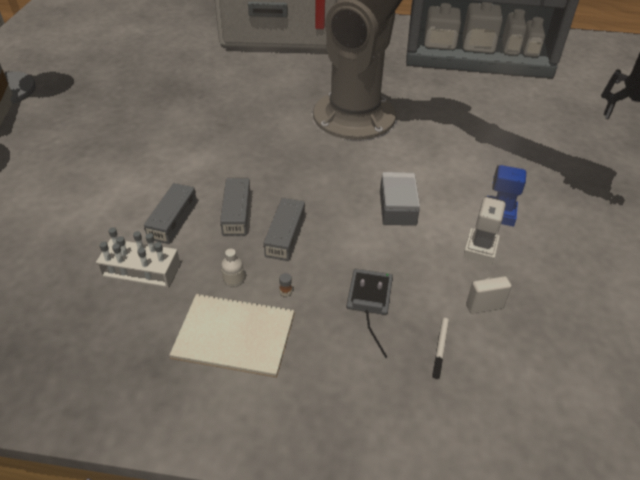

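View pics/side0.png

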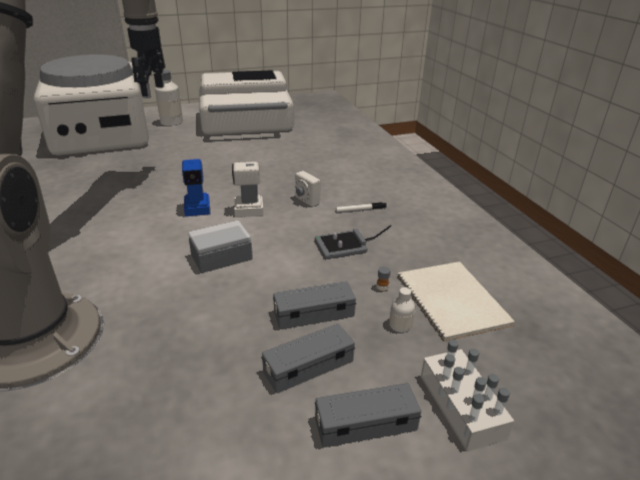

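View pics/wrist0.png

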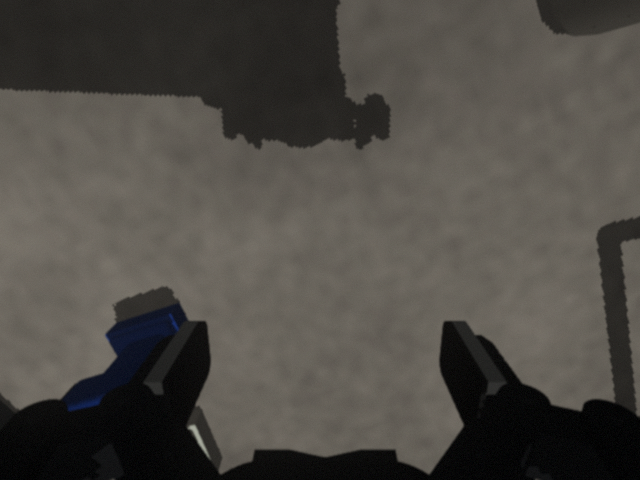

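```bash
cat > h.py <<'E'
from station import *
import cv2,numpy as np
from scipy.spatial.transform import Rotation as R
from scipy.optimize import minimize
def Rq(q): return R.from_quat([q[1],q[2],q[3],q[0]])
def cam(n):
    o=get_obs(); c=read_camera(n)
    if n=="wrist":
        T=np.eye(4);T[:3,:3]=Rq(o["tool_rot"]).as_matrix();T[:3,3]=o["eef_pos"]
        M=T@c["hand_eye"]; c["E"]=M[:3,3];c["M"]=M[:3,:3]
    else: c["E"]=np.array(c["eye"]);c["M"]=Rq(c["rotation"]).as_matrix()
    c["n"]=n;return c
def proj(c,P):
    p=(np.atleast_2d(P)-c["E"])@c["M"]; K=c["mtx"]
    return np.stack([K[0][0]*p[:,0]/-p[:,2]+K[0][2],K[1][1]*-p[:,1]/-p[:,2]+K[1][2]],1)
def ray(c,u,v,z):
    K=c["mtx"];d=c["M"]@np.array([(u-K[0][2])/K[0][0],-(v-K[1][2])/K[1][1],-1])
    return c["E"]+d*(z-c["E"][2])/d[2]
def tri(cs,uvs):
    A=np.zeros((3,3));b=np.zeros(3)
    for c,(u,v) in zip(cs,uvs):
        K=c["mtx"];d=c["M"]@np.array([(u-K[0][2])/K[0][0],-(v-K[1][2])/K[1][1],-1]);d/=np.linalg.norm(d)
        W=np.eye(3)-np.outer(d,d);A+=W;b+=W@c["E"]
    return np.linalg.solve(A,b)
def box(x0,x1,y0,y1,z0,z1): return np.array([[x,y,z] for x in(x0,x1) for y in(y0,y1) for z in(z0,z1)])
CASE=[box(-.075,.075,-.028,.028,0,.048)]
SCAN=[box(-.036,.036,-.032,.032,0,.024),box(-.021,.021,-.019,.019,0.02,.085),box(-.032,.032,-.024,.024,.083,.129)]
BASE=[box(-.052,.052,-.042,.042,0,.014),box(.04,.052,-.042,.042,0,.026)]
def pose(p,P): 
    return P@R.from_euler('z',p[2]).as_matrix().T+[p[0],p[1],p[3] if len(p)>3 else 0]
S=4
def rend(c,parts,p):
    m=np.zeros((480*1,640),np.uint8)
    for b in parts:
        h=cv2.convexHull((proj(c,pose(p,b))*16).round().astype(np.int32)); cv2.fillConvexPoly(m,h,1,cv2.LINE_8,4)
    return m>0
def fit(obs,parts,p0,yaws=None):
    # obs: list of (cam,mask)
    def cost(p):
        s=0
        for c,m in obs:
            r=rend(c,parts,p); s+=1-(r&m).sum()/max(1,(r|m).sum())
        return s/len(obs)
    best=None
    for y in (yaws if yaws is not None else [p0[2]]):
        x0=np.array(p0,float);x0[2]=y
        sim=np.vstack([x0]+[x0+d for d in np.diag([.01,.01,.15,.01][:len(x0)])])
        r=minimize(cost,x0,method="Nelder-Mead",options=dict(initial_simplex=sim,xatol=1e-4,fatol=1e-4,maxiter=250))
        if best is None or r.fun<best.fun: best=r
    return best.x,best.fun
E
python3 - <<'E'
from h import *
import pickle
out={}
for n in ["scene","side"]:
    c=cam(n)
    for q in ["scanner_base","scanner","case_k","reagent_bottle","control_vial","tube_rack","timer","tip_box","notepad","marker"]:
        r=silhouettes(n,q); out[n,q]=r
        for d in r:
            v,u=d["pixel"]; print(n,q,round(d["conf"],2),np.round(d["pixel"]),d["mask"].sum(),np.round(ray(c,u,v,.02),3))
    out[n]=c
pickle.dump(out,open("o.pkl","wb"))
c=out["scene"]["color"];cv2.imwrite("pics/a.png",cv2.resize(c[150:330,330:530,::-1],None,fx=4,fy=4)[:600,:800])
c=out["side"]["color"];cv2.imwrite("pics/b.png",cv2.resize(c[140:270,170:370,::-1],None,fx=4,fy=4)[:600,:800])
E
```

```text
scene scanner_base 0.61 [291. 369.] 1836 [0.657 0.101 0.02 ]
scene scanner_base 0.49 [205. 237.] 1551 [ 0.447 -0.227  0.02 ]
scene scanner_base 0.48 [236. 485.] 1761 [0.454 0.343 0.02 ]
scene scanner 0.67 [236. 486.] 1793 [0.454 0.345 0.02 ]
scene scanner 0.66 [187. 509.] 1248 [0.274 0.409 0.02 ]
scene case_k 0.98 [230. 285.] 1695 [ 0.511 -0.101  0.02 ]
scene case_k 0.72 [294. 369.] 1676 [0.664 0.102 0.02 ]
scene case_k 0.7 [205. 236.] 1505 [ 0.447 -0.23   0.02 ]
scene case_k 0.63 [211. 171.] 1845 [ 0.493 -0.37   0.02 ]
scene reagent_bottle 0.6 [271. 231.] 669 [ 0.65  -0.188  0.02 ]
scene control_vial 0.82 [282. 286.] 272 [ 0.66  -0.069  0.02 ]
scene tube_rack 0.58 [255. 137.] 3354 [ 0.637 -0.399  0.02 ]
scene tip_box 0.56 [198. 396.] 1942 [0.361 0.139 0.02 ]
scene notepad 0.64 [335. 235.] 7302 [ 0.805 -0.142  0.02 ]
scene marker 0.61 [345. 437.] 483 [0.768 0.24  0.02 ]
scene marker 0.49 [295. 488.] 1245 [0.627 0.34  0.02 ]
side scanner_base 0.78 [242. 342.] 1165 [0.647 0.092 0.02 ]
side scanner_base 0.69 [192. 246.] 1250 [0.49 0.4  0.02]
side scanner_base 0.68 [302. 457.] 5211 [ 0.782 -0.179  0.02 ]
side scanner 0.93 [191. 194.] 1245 [0.36  0.448 0.02 ]
side scanner 0.82 [192. 248.] 1276 [0.496 0.401 0.02 ]
side case_k 0.89 [413. 366.] 5002 [ 0.505 -0.362  0.02 ]
side case_k 0.71 [304. 312.] 2833 [ 0.509 -0.094  0.02 ]
side case_k 0.61 [361. 308.] 3759 [ 0.453 -0.231  0.02 ]
side reagent_bottle 0.82 [312. 404.] 909 [ 0.669 -0.171  0.02 ]
side control_vial 0.79 [279. 383.] 244 [ 0.675 -0.066  0.02 ]
side tube_rack 0.66 [398. 468.] 6058 [ 0.669 -0.389  0.02 ]
side timer 0.86 [190. 308.] 751 [0.654 0.363 0.02 ]
side timer 0.41 [204. 363.] 296 [0.765 0.242 0.02 ]
side tip_box 0.95 [248. 220.] 2497 [0.376 0.156 0.02 ]
side notepad 0.67 [303. 457.] 5307 [ 0.781 -0.182  0.02 ]
side notepad 0.37 [304. 314.] 2841 [ 0.513 -0.095  0.02 ]
side marker 0.6 [203. 367.] 246 [0.777 0.244 0.02 ]
```

```bash
ls pics
```

```text
a.png
b.png
scene0.png
side0.png
wrist0.png
```

View pics/a.png

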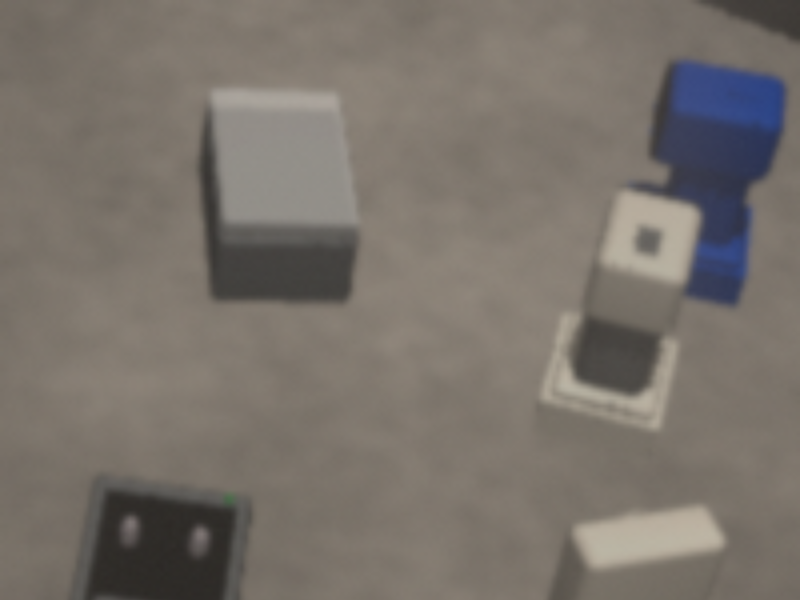

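View pics/b.png

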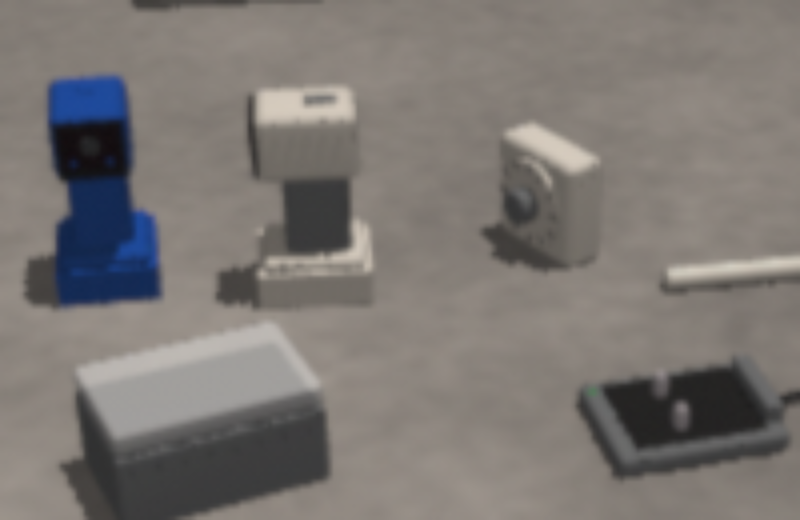

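```bash
cat > fitall.py <<'E'
from h import *
import pickle
o=pickle.load(open("o.pkl","rb"))
def near(n,q,px):
    return min(o[n,q],key=lambda d:np.hypot(*(np.array(d["pixel"])-px)))["mask"]
ys=np.arange(-1.5,1.6,.5)
res={}
for name,parts,q,a,b,p0 in [("base",BASE,"scanner_base",(291,369),(242,342),(.65,.097,0)),
  ("scanner",SCAN,"scanner",(236,486),(192,248),(.46,.36,0)),
  ("c1",CASE,"case_k",(230,285),(304,312),(.51,-.1,0)),
  ("c2",CASE,"case_k",(205,236),(361,308),(.45,-.23,0)),
  ("c3",CASE,"case_k",(211,171),(413,366),(.5,-.366,0))]:
    obs=[(o["scene"],near("scene",q,a)),(o["side"],near("side",q,b))]
    y=np.arange(-3,3.2,.5) if name in("base","scanner") else ys
    print(name,*[np.round(v,4) for v in fit(obs,parts,p0,y)])
    print("   z free",*[np.round(v,4) for v in fit(obs,parts,list(fit(obs,parts,p0,y)[0])+[0])])
    for ob in obs: print("   single",*[np.round(v,4) for v in fit([ob],parts,fit(obs,parts,p0,y)[0])])
E
python3 fitall.py
```

```text
base [ 0.6467  0.101  -0.0406] 0.1283
   z free [ 0.6467  0.101  -0.0406  0.    ] 0.1283
   single [ 0.6466  0.1011 -0.0405] 0.1148
   single [ 0.6485  0.1062 -0.095 ] 0.126
scanner [0.4807 0.3338 2.9338] 0.1024
   z free [4.8090e-01 3.3390e-01 2.9312e+00 4.0000e-04] 0.1019
   single [0.4807 0.3338 2.9338] 0.0403
   single [0.4817 0.3362 2.9199] 0.157
c1 [ 0.5082 -0.1025 -0.0577] 0.1032
   z free [ 0.5082 -0.1025 -0.0572 -0.    ] 0.1031
   single [ 0.5082 -0.1025 -0.0577] 0.1027
   single [ 0.5116 -0.0987 -0.0328] 0.0934
c2 [ 0.4562 -0.2284  0.1784] 0.084
   z free [ 0.4562 -0.2284  0.1784  0.    ] 0.084
   single [ 0.4562 -0.2285  0.1776] 0.0879
   single [ 0.4562 -0.2284  0.1784] 0.0796
c3 [ 0.5008 -0.3686 -0.0995] 0.0908
   z free [ 0.5008 -0.3686 -0.0995  0.    ] 0.0908
   single [ 0.4983 -0.3689 -0.0713] 0.11
   single [ 0.5012 -0.3672 -0.1077] 0.0643
```

```bash
cat > ov.py <<'E'
from h import *
import itertools
def draw(c,parts,p,im=None,col=(0,255,0)):
    im=c["color"][...,::-1].copy() if im is None else im
    for b in parts:
        q=proj(c,pose(p,b))
        for i,j in itertools.combinations(range(8),2):
            if (np.abs(b[i]-b[j])>1e-9).sum()==1: cv2.line(im,tuple((q[i]*16).astype(int).tolist()),tuple((q[j]*16).astype(int).tolist()),col,1,cv2.LINE_AA,4)
    return im
E
python3 - <<'E'
from ov import *
import pickle
o=pickle.load(open("o.pkl","rb"))
for n,(r0,r1,c0,c1) in [("scene",(150,330,130,530)),("side",(150,450,170,570))]:
    c=o[n]; im=c["color"][...,::-1].copy()
    for parts,p in [(BASE,[.6467,.101,-.0406]),(SCAN,[.4807,.3338,-.21]),(CASE,[.5082,-.1025,-.0577]),(CASE,[.4562,-.2284,.1784]),(CASE,[.5008,-.3686,-.0995])]: draw(c,parts,p,im)
    cv2.imwrite(f"pics/ov_{n}.png",cv2.resize(im[r0:r1,c0:c1],None,fx=2,fy=2))
E
```

```text
(no output)
```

View pics/ov_scene.png

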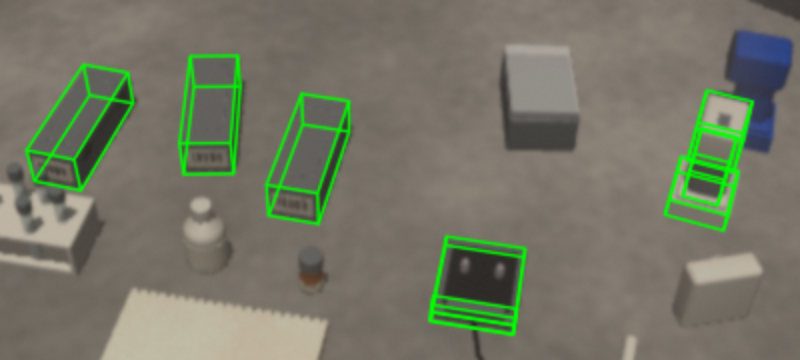

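View pics/ov_side.png

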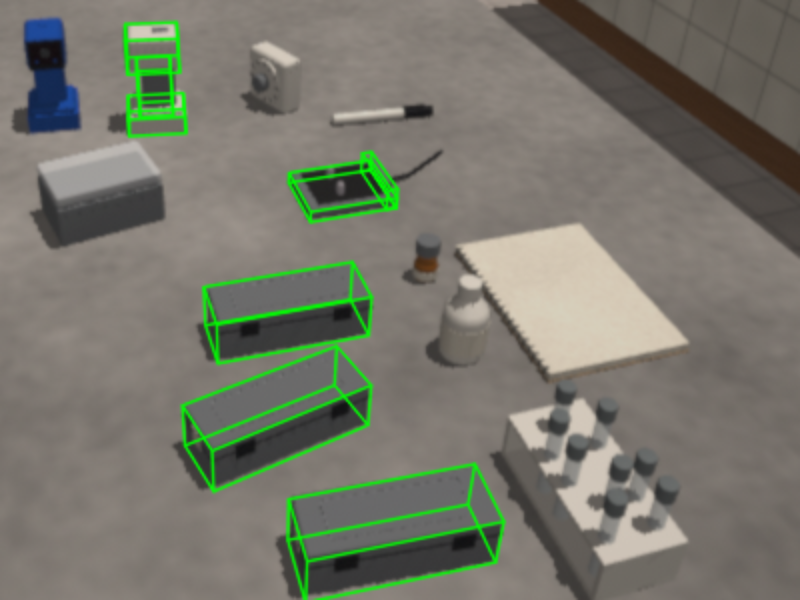

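Call:
apply_moves:
  moves:
    - [[-6.2,12.0,0],[0,0,-1.4],1]
    - [[-6.2,12.0,0],[0,0,-1.4],1]
    - [[-6.2,12.0,0],[0,0,-1.4],1]
    - [[-6.2,12.0,0],[0,0,-1.4],1]
    - [[-6.2,12.0,0],[0,0,-1.4],1]
    - [[-6.2,12.0,0],[0,0,-1.4],1]
    - [[-6.2,12.0,0],[0,0,-1.4],1]
    - [[-6.2,12.0,0],[0,0,-1.4],1]

```text
t: 2.25
eef_pos: [0.4987, 0.3344, 0.3039]
tool_rot: [-0.001, 0.778, 0.628, 0.0]
contact_force: [0.1, 0.3, 0.2]
gripper_width: 1.0
```

Run:
```python
from ov import *
c=cam("wrist");print(get_obs()["t"],get_obs()["eef_pos"],np.round(get_obs()["q"],2))
im=draw(c,SCAN,[.4807,.3338,-.21])
cv2.imwrite("pics/w1.png",im)
import pickle;pickle.dump(c,open("w1.pkl","wb"))
for q in ["scanner"]:
  for d in silhouettes("wrist",q): print(d["conf"],d["pixel"],d["mask"].sum()); cv2.imwrite("pics/m1.png",d["mask"]*255)
```

```text
2.3 [0.49835181 0.33476871 0.30386094] [-0.74  0.35  0.06  1.74 -0.03  1.04  0.69]
0.93 [26.2, 350.7] 6506
0.8 [198.6, 317.1] 8841[ WARN:0@1.832] global loadsave.cpp:1063 imwrite_ Unsupported depth image for selected encoder is fallbacked to CV_8U.
```

View pics/w1.png

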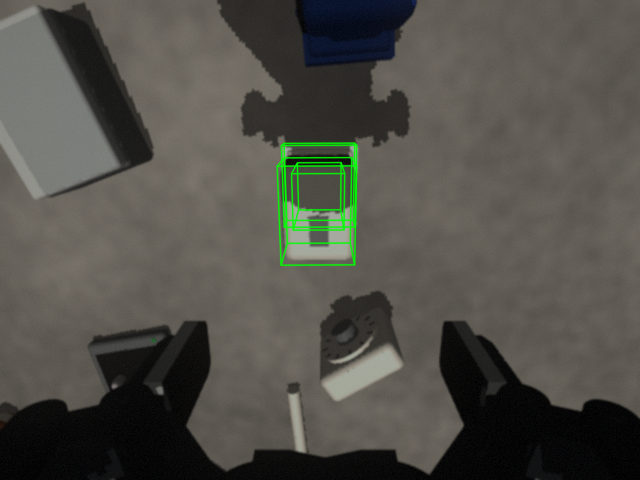

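Run:
```python
from ov import *
import pickle
o=pickle.load(open("o.pkl","rb"));c=pickle.load(open("w1.pkl","rb"))
m=min(silhouettes("wrist","scanner"),key=lambda d:abs(d["pixel"][0]-198))["mask"]
ms=min(o["scene","scanner"],key=lambda d:abs(d["pixel"][0]-236))["mask"]
ml=min(o["side","scanner"],key=lambda d:abs(d["pixel"][1]-248))["mask"]
for ob in ([(c,m)],[(c,m),(o["scene"],ms)],[(c,m),(o["scene"],ms),(o["side"],ml)]):
    p,f=fit(ob,SCAN,[.481,.334,-.21],[-.35,-.21,-.1]);print(np.round(p,4),round(f,3))
    print(np.round(fit(ob,SCAN,list(p)+[0])[0],4))
im=draw(c,SCAN,p);im[m^cv2.erode(m.astype(np.uint8),np.ones((3,3))).astype(bool)]=(0,0,255)
cv2.imwrite("pics/w2.png",cv2.resize(im[120:290,230:420],None,fx=3.5,fy=3.5))
o_=get_obs();Rt=Rq(o_["tool_rot"]).as_matrix()
print("tool axes",np.round(Rt,4)); print(np.round(Rt.T@(np.array([p[0],p[1],0])-o_["eef_pos"]),4))
```

```text
[ 0.4779  0.3358 -0.1886] 0.061
[ 0.481   0.3347 -0.1859 -0.0103]
[ 0.4792  0.3348 -0.2097] 0.055
[ 0.4782  0.335  -0.2233 -0.0029]
[ 0.4797  0.3346 -0.2036] 0.095
[ 0.4798  0.3347 -0.2027 -0.001 ]
tool axes [[ 2.108e-01  9.775e-01 -4.000e-04]
 [ 9.775e-01 -2.108e-01  5.000e-04]
 [ 4.000e-04 -5.000e-04 -1.000e+00]]
[-0.0041 -0.0182  0.3038]
```

View pics/w2.png

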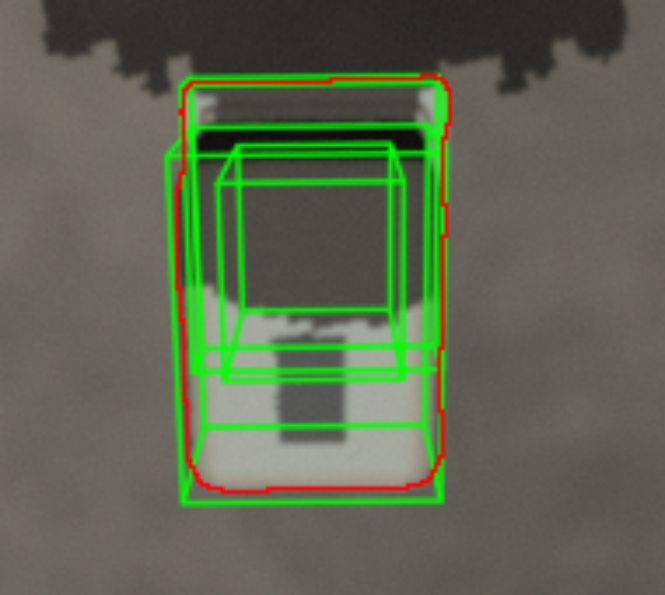

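Call:
apply_moves:
  moves:
    - [[-0.16,-0.73,2],[0,0,0],1]
    - [[-0.16,-0.73,4],[0,0,0],1]
    - [[-0.16,-0.73,5.9],[0,0,0],1]
    - [[-0.16,-0.73,5.9],[0,0,0],1]
    - [[-0.16,-0.73,5.9],[0,0,0],1]
    - [[-0.16,-0.73,5.9],[0,0,0],-1]
    - [[-0.16,-0.73,5.9],[0,0,0],-1]
    - [[-0.16,-0.73,5.9],[0,0,0],-1]
    - [[-0.16,-0.73,5.9],[0,0,0],-1]
    - [[-0.16,-0.73,5.9],[0,0,0],-1]
    - [[-0.16,-0.73,5.9],[0,0,0],-1]
  force: 60

```text
t: 3.78
eef_pos: [0.4817, 0.3337, 0.1581]
tool_rot: [-0.0, 0.779, 0.627, 0.001]
contact_force: [-0.9, -0.9, 7.1]
gripper_width: 0.558
```

Run:
```python
from ov import *
for n in ["wrist","side"]:
    c=cam(n); im=c["color"][...,::-1]
    cv2.imwrite(f"pics/g_{n}.png",im)
```

```text
(no output)
```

View pics/g_side.png

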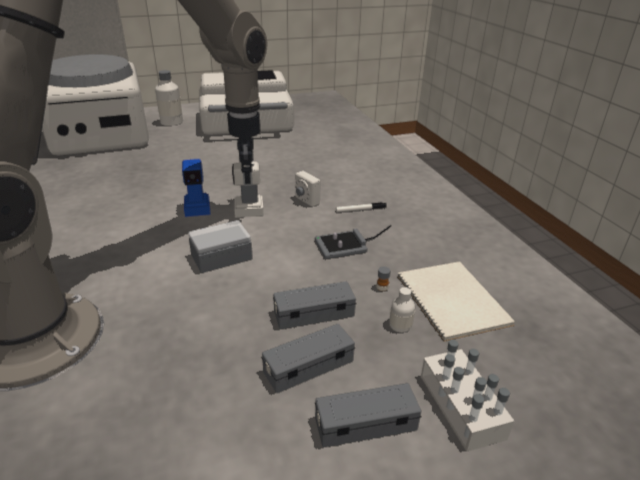

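View pics/g_wrist.png

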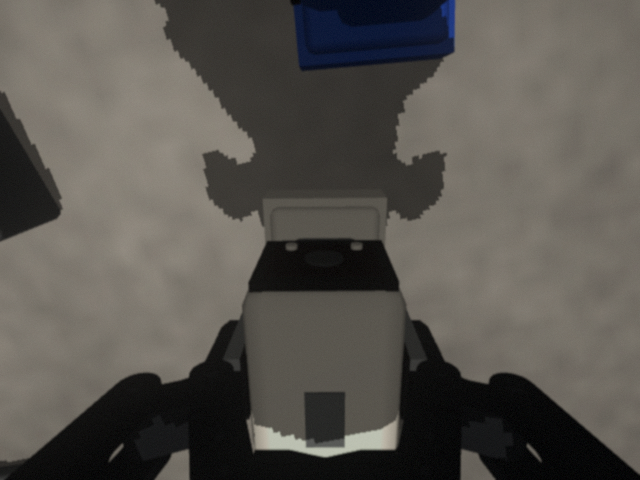

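Call:
apply_moves:
  moves:
    - [[0,0,-1.5],[0,0,0],-1]
    - [[0,0,-3.5],[0,0,0],-1]
    - [[-0.3,0.5,-5.6],[0,0,0],-1]
    - [[-1.3,2.2,-5.6],[0,0,-0.2],-1]
    - [[-2.5,4.2,-5.6],[0,0,-0.4],-1]
    - [[-3.7,6.2,-5.6],[0,0,-0.6],-1]
    - [[-4.9,8.2,-5.6],[0,0,-0.8],-1]
    - [[-6.1,10.2,-5.6],[0,0,-0.9],-1]
    - [[-7.0,11.6,-5.6],[0,0,-0.9],-1]
    - [[-7.2,12,-5.6],[0,0,-0.9],-1]
    - [[-7.2,12,-5.6],[0,0,-0.9],-1]
    - [[-7.2,12,-5.6],[0,0,-0.9],-1]
    - [[-7.2,12,-5.6],[0,0,-0.9],-1]

```text
t: 5.5
eef_pos: [0.7347, 0.0948, 0.2965]
tool_rot: [-0.0, 0.727, 0.687, 0.0]
contact_force: [0.2, -0.6, -3.4]
gripper_width: 0.555
```

Run:
```python
from ov import *
c=cam("wrist"); o=get_obs(); print(o["t"],o["eef_pos"],np.round(o["q"],2),np.round(o["contact_force"],2))
import pickle;pickle.dump((c,o),open("w3.pkl","wb"))
im=draw(c,BASE,[.6467,.101,-.0406]);cv2.imwrite("pics/w3.png",im)
for d in silhouettes("wrist","scanner_base"): print(d["conf"],d["pixel"],d["mask"].sum())
```

```text
5.55 [0.73485852 0.0943721  0.29662677] [-0.29  0.6   0.12  1.39 -0.08  1.16  1.36] [-0.37 -1.   -3.28]
0.66 [93.5, 326.4] 13694
```

View pics/w3.png

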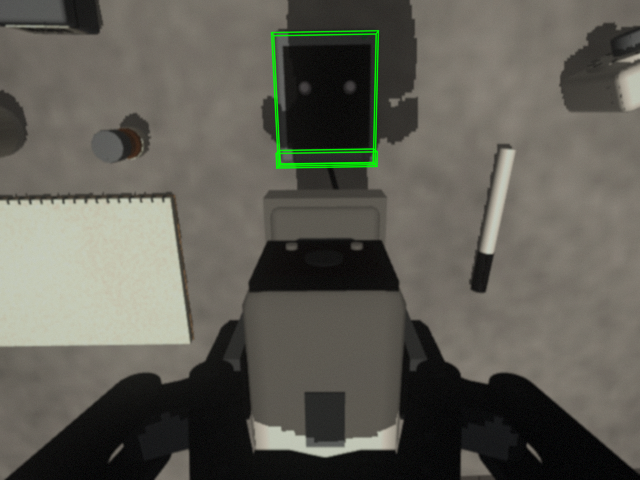

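Run:
```python
from ov import *
import pickle
c,o=pickle.load(open("w3.pkl","rb"))
g=cv2.cvtColor(c["color"],cv2.COLOR_RGB2GRAY)
a=cv2.convertScaleAbs(c["color"][20:240,240:420,::-1],alpha=2.2,beta=0)
cv2.imwrite("pics/w3z.png",cv2.resize(a,None,fx=3.6,fy=2.7*1.0) if 0 else cv2.resize(a[:150],None,fx=4,fy=4))
cv2.imwrite("pics/w3s.png",cv2.resize(cv2.convertScaleAbs(c["color"][180:470,220:430,::-1],alpha=2),None,fx=2,fy=2))
```

```text
(no output)
```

View pics/w3z.png

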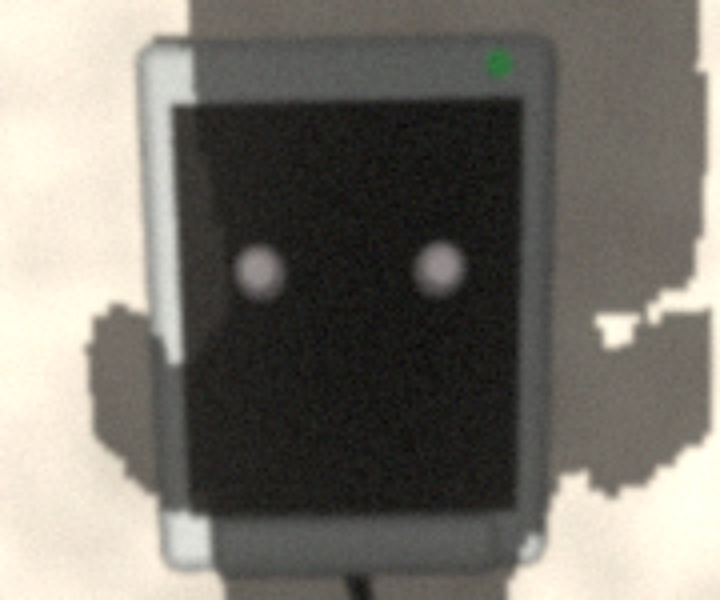

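View pics/w3s.png

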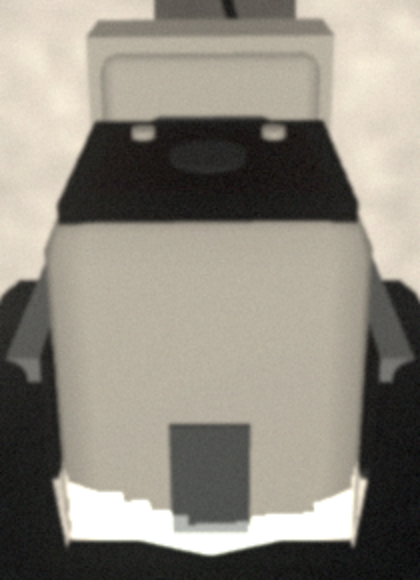

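Run:
```python
from ov import *
import pickle
c,o=pickle.load(open("w3.pkl","rb"));Rt=Rq(o["tool_rot"]).as_matrix();t=o["eef_pos"]
g=cv2.cvtColor(c["color"],cv2.COLOR_RGB2GRAY).astype(float)
pk=[]
for u,v in [(305,88),(350,87)]:
    w=g[v-12:v+13,u-12:u+13].copy();w-=w.min()+.35*(w.max()-w.min());w[w<0]=0
    yy,xx=np.mgrid[-12:13,-12:13];pk.append((u+(w*xx).sum()/w.sum(),v+(w*yy).sum()/w.sum()))
print(pk)
for z in(.022,.025,.028):
    P=[ray(c,u,v,z) for u,v in pk];T=[Rt.T@(p-t) for p in P]
    print(z,np.round(P,4).tolist(),"tool",np.round(T,4).tolist(),"dist",np.linalg.norm(P[0]-P[1]))
# base fit on wrist with zoom mask
m=silhouettes("wrist","scanner_base")[0]["mask"]
print("base corners px check"); 
for p in [[.6467,.101,-.0406]]:
    print(proj(c,pose(p,np.array([[-.052,.042,.014],[-.052,-.042,.014],[.052,.042,.026],[.052,-.042,.026]]))).round(1))
# scanner in tool: predicted pixels
ci=dict(c);H=c["hand_eye"];ci["M"]=H[:3,:3];ci["E"]=H[:3,3]
# tool frame: scanner x-> tool y, scanner y-> tool x, z down
def sc(p,dx,dy,dz): return [p[1]+dx,p[0]+dy,.158+dz-p[2]]
for dy in(-.002,-.001,0): 
    print(dy,[proj(ci,sc(p,0,dy,0)).round(1).tolist() for p in [(-.036,.032,0),(-.036,-.032,0),(-.036,.032,.024),(-.036,-.032,.024),(-.032,.024,.129),(-.032,-.024,.129),(-.034,.024,.083),(.032,-.024,.129),(.032,.024,.129)]])
```

```text
[(np.float64(304.14380845491957), np.float64(87.12038907594463)), (np.float64(349.65579555933886), np.float64(86.2231857842094))]
0.022 [[0.6352, 0.0845, 0.022], [0.6366, 0.1209, 0.022]] tool [[-0.0156, -0.0989, 0.2746], [0.0208, -0.0996, 0.2747]] dist 0.03639501319091294
0.025 [[0.6354, 0.0847, 0.025], [0.6367, 0.1207, 0.025]] tool [[-0.0155, -0.0987, 0.2716], [0.0206, -0.0994, 0.2717]] dist 0.03607856741300655
0.028 [[0.6355, 0.0848, 0.028], [0.6369, 0.1205, 0.028]] tool [[-0.0153, -0.0986, 0.2686], [0.0204, -0.0992, 0.2687]] dist 0.03576212163510017
base corners px check
[[377.9  30.3]
 [271.1  32.1]
 [376.5 166. ]
 [276.4 167.5]]
-0.002 [[[380.0, 189.3]], [[268.2, 189.3]], [[386.2, 197.9]], [[262.1, 197.9]], [[412.4, 292.0]], [[235.4, 292.1]], [[387.5, 235.2]], [[249.3, 473.7]], [[398.7, 473.7]]]
-0.001 [[[380.0, 191.0]], [[268.3, 191.0]], [[386.1, 199.8]], [[262.2, 199.8]], [[412.1, 295.4]], [[235.6, 295.4]], [[387.4, 237.7]], [[249.5, 476.1]], [[398.5, 476.0]]]
0 [[[379.9, 192.7]], [[268.4, 192.8]], [[386.0, 201.7]], [[262.2, 201.7]], [[411.9, 298.7]], [[235.9, 298.7]], [[387.2, 240.2]], [[249.6, 478.5]], [[398.3, 478.4]]]
```

Call:
apply_moves:
  moves:
    - [[0.09,-1.2,0],[0,0,-0.11],-1]
    - [[0.09,-2.8,1],[0,0,-0.11],-1]
    - [[0.09,-3.56,2.6],[0,0,-0.11],-1]
    - [[0.09,-3.56,3.8],[0,0,-0.11],-1]
    - [[0.09,-3.56,4.1],[0,0,-0.11],-1]
    - [[0.09,-3.56,4.1],[0,0,-0.11],-1]
    - [[0.09,-3.56,4.1],[0,0,-0.11],-1]

```text
t: 6.52
eef_pos: [0.648, 0.1004, 0.1955]
tool_rot: [0.001, 0.721, 0.693, 0.001]
contact_force: [0.4, -0.3, -3.4]
gripper_width: 0.553
```

Run:
```python
from ov import *
o=get_obs(); print(o["t"],o["eef_pos"],np.round(o["contact_force"],2))
Rt=Rq(o["tool_rot"]).as_matrix();y=Rt[:,1];yaw=np.arctan2(y[1],y[0]);s=o["eef_pos"]+Rt@[.0004,-.002,.158];print(s,yaw)
b=np.array([.636,.1027])+.008*np.array([np.cos(yaw),np.sin(yaw)]);print("base",b)
for n,(r,q) in {"scene":(200,300),"side":(150,270)}.items():
    c=cam(n);im=draw(c,SCAN,[s[0],s[1],yaw,s[2]]);draw(c,BASE,[b[0],b[1],yaw],im,(0,0,255))
    cv2.imwrite(f"pics/h_{n}.png",cv2.resize(im[r:r+150,q:q+150],None,fx=4,fy=4))
```

```text
6.525 [0.64796048 0.10042914 0.19551669] [ 0.37 -0.27 -3.41]
[0.64641971 0.10100468 0.03751208] -0.03945716138986876
base [0.64399377 0.10238442]
```

View pics/h_scene.png

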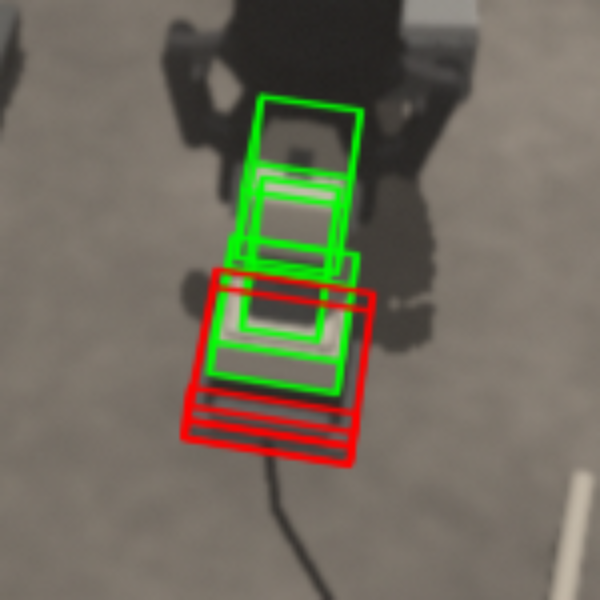

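View pics/h_side.png

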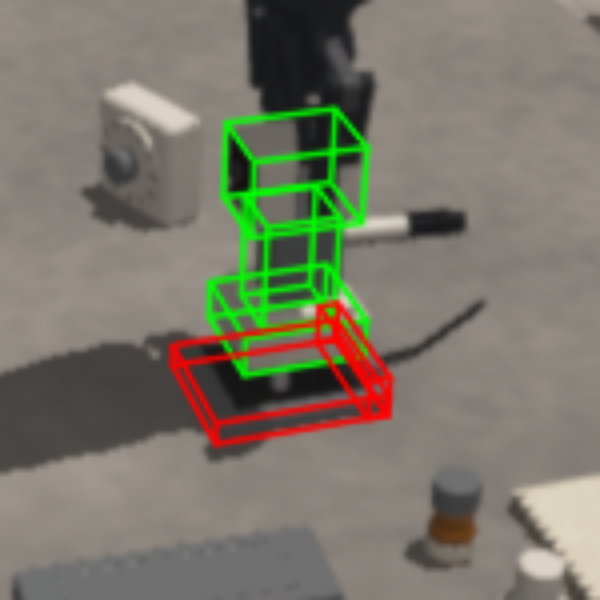

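Call:
apply_moves:
  moves:
    - [[0.05,-0.1,0],[0,0,0],-1]
    - [[0.05,-0.1,0],[0,0,0],-1]

```text
t: 6.88
eef_pos: [0.6442, 0.102, 0.1942]
tool_rot: [-0.0, 0.721, 0.693, 0.0]
contact_force: [-0.9, -0.4, -3.8]
gripper_width: 0.555
```

```bash
cat > s.py <<'E'
from ov import *
o=get_obs(); print(o["t"],o["eef_pos"],np.round(o["contact_force"],2),np.round(o["joint_vel"],3),np.round(o["torque"],2))
Rt=Rq(o["tool_rot"]).as_matrix();y=Rt[:,1];yaw=np.arctan2(y[1],y[0]);s=o["eef_pos"]+Rt@[.0004,-.002,.158];print(s,yaw)
print("err",(s[:2]-[.6440,.1024])@Rt[:2,:2], "tool z",Rt[:,2])
E
python3 s.py
```

```text
6.875 [0.64417966 0.10196662 0.19417739] [-0.92 -0.42 -3.77] [ 0.002  0.006  0.002 -0.001 -0.001  0.     0.002] [-0.01  0.04  0.  ]
[0.64222102 0.10249277 0.03617724] -0.03885621058681061
err [ 2.35979520e-05 -1.78124219e-03] tool z [ 1.53867650e-04  3.08620816e-04 -9.99999941e-01]
```

Call:
apply_moves:
  moves:
    - [[0,0.07,0],[0,0,0],-1]
    - [[0,0.07,0.15],[0,0,0],-1]
    - [[0,0.07,0.3],[0,0,0],-1]
    - [[0,0.07,0.45],[0,0,0],-1]
    - [[0,0.07,0.45],[0,0,0],-1]

```text
t: 7.5
eef_pos: [0.6458, 0.1016, 0.182]
tool_rot: [-0.0, 0.721, 0.693, -0.0]
contact_force: [0.7, -0.2, -2.9]
gripper_width: 0.549
```

```bash
python3 s.py
```

```text
7.5 [0.6457591  0.1015943  0.18204567] [ 0.66 -0.18 -2.85] [ 0.    -0.008  0.002 -0.005 -0.001  0.004  0.001] [0.02 0.01 0.  ]
[0.64361346 0.10204087 0.02404771] -0.03909858344332844
err [-0.00037397 -0.0003722 ] tool z [-1.03040610e-03 -1.98090083e-04 -9.99999450e-01]
```

Call:
apply_moves:
  moves:
    - [[0,0,0.15],[0,0,0],-1]
    - [[0,0,0.3],[0,0,0],-1]
    - [[0,0,0.42],[0,0,0],-1]
    - [[0,0,0.46],[0,0,0],-1]
    - [[0,0,0.46],[0,0,0],-1]

```text
t: 8.12
eef_pos: [0.6461, 0.1016, 0.1722]
tool_rot: [-0.0, 0.721, 0.693, 0.0]
contact_force: [-3.2, -0.7, 4.3]
gripper_width: 0.555
```

```bash
python3 s.py
```

```text
8.125 [0.64610415 0.10162504 0.17217238] [-3.21 -0.67  4.35] [ 0.001  0.001 -0.001  0.002 -0.002 -0.003 -0.001] [-0.27  0.79 -0.09]
[0.64413026 0.10213133 0.01417236] -0.039347038153831185
err [-0.00026334  0.00014073] tool z [ 5.58645186e-05  1.76729931e-04 -9.99999983e-01]
```

Call:
apply_moves:
  moves:
    - [[0,0,0.1],[0,0,0],-1]
    - [[0,0,0.1],[0,0,0],-1]

```text
t: 8.38
eef_pos: [0.6463, 0.1017, 0.1721]
tool_rot: [0.0, 0.721, 0.693, 0.0]
contact_force: [-9.9, -0.4, 21.5]
gripper_width: 0.556
```

```bash
python3 s.py
```

```text
8.375 [0.64629367 0.10165466 0.17209697] [-9.87 -0.45 21.51] [-0.001 -0.001  0.     0.002 -0.    -0.001  0.   ] [-0.72  2.34 -0.17]
[0.64441162 0.10222411 0.01409604] -0.03954040699960311
err [-0.00015948  0.00041826] tool z [ 6.36552796e-04  5.74045024e-04 -9.99999633e-01]
```

Call:
apply_moves:
  moves:
    - [[0,0,-0.1],[0,0,0],-1]
    - [[0,0,-0.1],[0,0,0],1]
    - [[0,0,-0.1],[0,0,0],1]
    - [[0,0,-0.1],[0,0,0],1]
    - [[0,0,-1],[0,0,0],1]
    - [[0,0,-3],[0,0,0],1]
    - [[0,0,-5],[0,0,0],1]
    - [[1,-1,-5],[0,0,0],1]
    - [[2,-4,-5],[0,0,0],1]
    - [[2,-4,-5],[0,0,0],1]

```text
t: 9.62
eef_pos: [0.5449, 0.1574, 0.2934]
tool_rot: [-0.001, 0.72, 0.694, -0.001]
contact_force: [0.0, -1.3, -0.5]
gripper_width: 1.003
```

Run:
```python
from ov import *
o=get_obs(); print(o["t"],o["eef_pos"],np.round(o["contact_force"],2))
for n,(r,q) in {"scene":(200,300),"side":(150,270)}.items():
    c=cam(n);im=draw(c,SCAN,[.6442,.1022,-.0394,.014])
    cv2.imwrite(f"pics/i_{n}.png",cv2.resize(im[r:r+150,q:q+150],None,fx=4,fy=4))
    ms=silhouettes(n,"scanner");tgt=proj(c,[.644,.102,.07])[0]
    m=min(ms,key=lambda d:np.hypot(d["pixel"][0]-tgt[1],d["pixel"][1]-tgt[0]));print(m["conf"],m["pixel"],tgt)
    print(fit([(c,m["mask"])],SCAN,[.6442,.1022,-.0394,.014]))
```

```text
9.625 [0.54489822 0.15742142 0.29337338] [ 0.01 -1.35 -0.49]
0.95 [274.2, 373.5] [371.89415947 270.31718005]
(array([ 0.61181415,  0.10139492, -0.01212122, -0.01986312]), np.float64(0.03812913065582102))
0.94 [218.5, 342.3] [340.39234179 221.48253392]
(array([ 0.64747694,  0.10135538, -0.1035658 ,  0.01527986]), np.float64(0.09921026653504439))
```

View pics/i_scene.png

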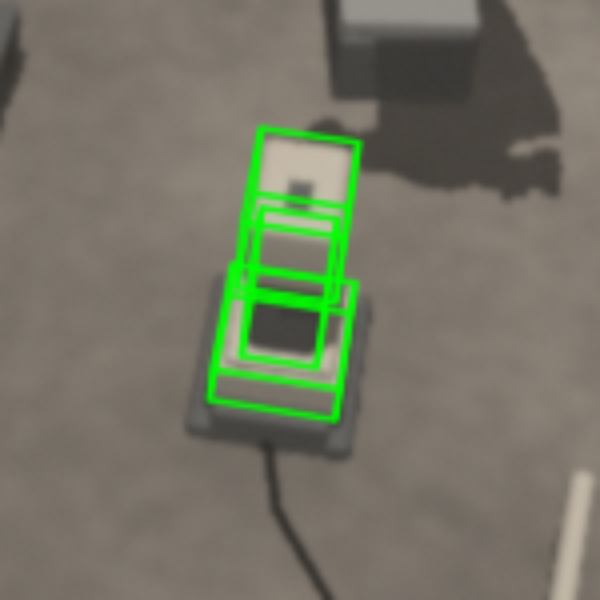

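View pics/i_side.png

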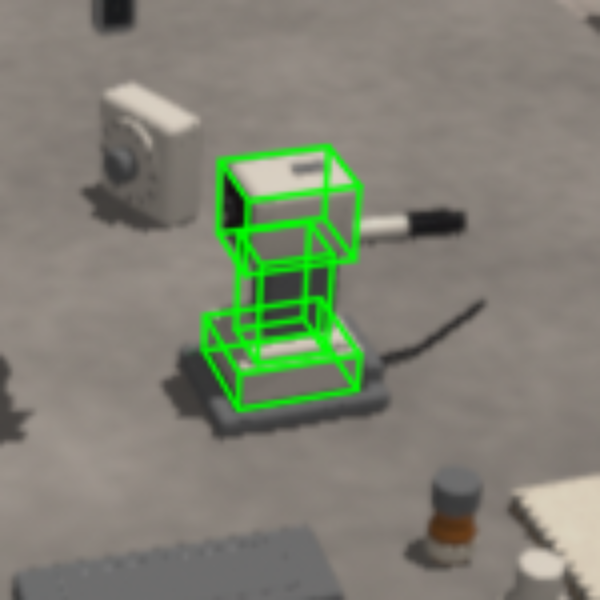

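Call:
apply_moves:
  moves:
    - [[-2,-0.2,0],[0,0,0],1]
    - [[-4.5,-0.5,0],[0,0,0],1]
    - [[-7,-0.7,0],[0,0,0],1]
    - [[-9,-0.9,0],[0,0,0],1]
    - [[-10.4,-1.0,0],[0,0,0],1]
    - [[-10.4,-1.0,0],[0,0,0],1]
    - [[-10.4,-1.0,0],[0,0,0],1]
    - [[-10.4,-1.0,0],[0,0,0],1]

```text
t: 10.82
eef_pos: [0.5136, -0.1023, 0.2935]
tool_rot: [-0.0, 0.72, 0.694, 0.0]
contact_force: [-0.0, 0.0, -0.5]
gripper_width: 0.998
```

```bash
cat > cs.py <<'E'
import sys,pickle
from ov import *
p0=eval(sys.argv[1]);tag=sys.argv[2]
c=cam("wrist");o=get_obs();Rt=Rq(o["tool_rot"]).as_matrix()
print(o["t"],o["eef_pos"],np.round(o["q"],2),"yaw",np.arctan2(Rt[1,1],Rt[0,1]))
ms=silhouettes("wrist","case_k");tgt=proj(c,[p0[0],p0[1],.03])[0]
m=min(ms,key=lambda d:np.hypot(d["pixel"][0]-tgt[1],d["pixel"][1]-tgt[0]));print(m["conf"],m["pixel"],tgt)
p,f=fit([(c,m["mask"])],CASE,p0,[p0[2]-.1,p0[2],p0[2]+.1]);print("fit",np.round(p,4),f)
pz,f=fit([(c,m["mask"])],CASE,list(p)+[0.]);print("z free",np.round(pz,4),f)
cy,sy=np.cos(p[2]),np.sin(p[2])
d=np.array([p[0],p[1],0])-o["eef_pos"];print("in tool",np.round(Rt.T@d/.025,3),"units; turn rz units",np.degrees(-(p[2]-np.arctan2(Rt[1,1],Rt[0,1])))/10)
im=draw(c,CASE,p);cv2.imwrite(f"pics/c_{tag}.png",im)
E
python3 cs.py "[.5082,-.1025,-.0577]" 1
```

```text
10.875 [ 0.51342649 -0.10225961  0.29353932] [-0.1   0.24  0.21  1.94 -0.06  0.97  1.67] yaw -0.037245709210666354
0.78 [199.8, 326.0] [323.69674607 204.44353734]
fit [ 0.5082 -0.102  -0.0651] 0.039353099730458196
z free [ 0.5092 -0.1016 -0.0675 -0.0067] 0.020482404112297403
in tool [ 1.0000e-03 -2.0800e-01  1.1742e+01] units; turn rz units 0.159653002705754
```

View pics/c_1.png

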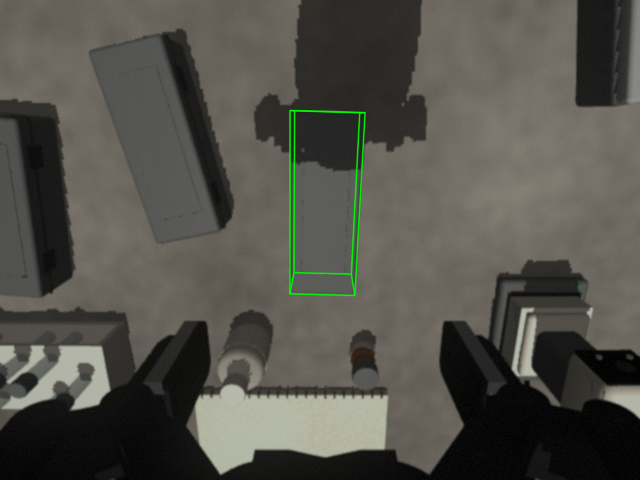

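Call:
apply_moves:
  moves:
    - [[0,-0.21,2.3],[0,0,0.16],1]
    - [[0,-0.21,4.6],[0,0,0.16],1]
    - [[0,-0.21,6.8],[0,0,0.16],1]
    - [[0,-0.21,8.0],[0,0,0.16],1]
    - [[0,-0.21,8.5],[0,0,0.16],1]
    - [[0,-0.21,8.5],[0,0,0.16],1]
    - [[0,-0.21,8.5],[0,0,0.16],-1]
    - [[0,-0.21,8.5],[0,0,0.16],-1]
    - [[0,-0.21,8.5],[0,0,0.16],-1]
    - [[0,-0.21,8.5],[0,0,0.16],-1]
    - [[0,-0.21,8.5],[0,0,0.16],-1]
  force: 100

```text
t: 12.3
eef_pos: [0.5088, -0.1031, 0.0828]
tool_rot: [0.001, 0.73, 0.683, 0.001]
contact_force: [-1.8, 0.5, 6.4]
gripper_width: 0.644
```

```bash
cat > ft.py <<'E'
from h import *
import sys
n=int(sys.argv[1]) if len(sys.argv)>1 else 5
F=[];T=[]
for i in range(n):
    if i: read_camera("scene")
    o=get_obs();Rt=Rq(o["tool_rot"]).as_matrix();F.append(Rt.T@o["contact_force"]);T.append(Rt.T@o["torque"])
print(round(float(o["t"]),2),o["eef_pos"].round(4),"z",Rt[:,2].round(3),"w",round(float(o["gripper_width"]),3))
print("tool F",np.mean(F,0).round(2),np.std(F,0).round(2),"T",np.mean(T,0).round(3),np.std(T,0).round(3))
E
python3 ft.py 1
```

```text
12.3 [ 0.5088 -0.1031  0.0828] z [ 0.003  0.    -1.   ] w 0.644
tool F [ 0.37 -1.77 -6.43] [0. 0. 0.] T [0.21  0.044 0.019] [0. 0. 0.]
```

Call:
apply_moves:
  moves:
    - [[0,0,-0.5],[0,0,0],-1]
    - [[0,0,-1.5],[0,0,0],-1]
    - [[0,0,-2.6],[0,0,0],-1]
    - [[0,0,-3.4],[0,0,0],-1]
    - [[0,0,-3.4],[0,0,0],-1]
    - [[0,0,-3.4],[0,0,0],-1]
    - [[0,0,-3.4],[0,0,0],-1]

```text
t: 13.18
eef_pos: [0.507, -0.103, 0.1652]
tool_rot: [-0.001, 0.73, 0.683, -0.001]
contact_force: [-1.1, -0.9, -4.1]
gripper_width: 0.645
```

```bash
python3 ft.py 6
```

```text
13.43 [ 0.5075 -0.1031  0.1657] z [-0.001  0.    -1.   ] w 0.642
tool F [ 0.01 -0.31  4.2 ] [0.65 0.44 0.69] T [0.041 0.009 0.004] [0.028 0.035 0.027]
```

Call:
apply_moves:
  moves:
    - [[0,0,0],[1,0,0],-1]
    - [[0,0,0],[2,0,0],-1]
    - [[0,0,0],[2.2,0,0],-1]
    - [[0,0,0],[2.2,0,0],-1]
    - [[0,0,0],[2.2,0,0],-1]
    - [[0,0,0],[2.2,0,0],-1]
    - [[0,0,0],[1.2,0,0],-1]
    - [[0,0,0],[0.3,0,0],-1]
    - [[0,0,0],[0,0,0],-1]
    - [[0,0,0],[0,0,0],-1]
    - [[0,0,0],[0,0,0],-1]
    - [[0,0,0],[0,0,0],-1]

```text
t: 14.92
eef_pos: [0.5082, -0.1031, 0.1661]
tool_rot: [-0.0, 0.73, 0.683, -0.0]
contact_force: [-0.1, 0.4, -3.6]
gripper_width: 0.642
```

```bash
python3 ft.py 6
```

```text
15.18 [ 0.5078 -0.1031  0.166 ] z [-0. -0. -1.] w 0.644
tool F [0.13 0.18 3.9 ] [0.53 0.15 0.36] T [ 0.036  0.008 -0.03 ] [0.028 0.027 0.026]
```

Call:
apply_moves:
  moves:
    - [[0,0,0],[-1,0,0],-1]
    - [[0,0,0],[-2,0,0],-1]
    - [[0,0,0],[-2.2,0,0],-1]
    - [[0,0,0],[-2.2,0,0],-1]
    - [[0,0,0],[-2.2,0,0],-1]
    - [[0,0,0],[-2.2,0,0],-1]
    - [[0,0,0],[-1.2,0,0],-1]
    - [[0,0,0],[-0.3,0,0],-1]
    - [[0,0,0],[0,0,0],-1]
    - [[0,0,0],[0,0,0],-1]
    - [[0,0,0],[0,0,0],-1]
    - [[0,0,0],[0,0,0],-1]

```text
t: 16.68
eef_pos: [0.5072, -0.1032, 0.1661]
tool_rot: [0.0, 0.731, 0.683, 0.0]
contact_force: [-0.2, -0.2, -3.3]
gripper_width: 0.647
```

```bash
python3 ft.py 6
```

```text
16.93 [ 0.5076 -0.1032  0.1662] z [ 0.  0. -1.] w 0.643
tool F [-0.03  0.07  3.95] [0.5  0.35 0.38] T [0.031 0.008 0.006] [0.018 0.027 0.035]
```

Call:
apply_moves:
  moves:
    - [[0,0,1.2],[0,0,0],-1]
    - [[0,0,2.4],[0,0,0],-1]
    - [[0,0,3.0],[0,0,0],-1]
    - [[0,0,3.2],[0,0,0],-1]
    - [[0,0,3.33],[0,0,0],-1]
    - [[0,0,3.36],[0,0,0],-1]
    - [[0,0,3.36],[0,0,0],-1]

```text
t: 17.8
eef_pos: [0.5082, -0.1032, 0.0829]
tool_rot: [0.001, 0.73, 0.683, 0.0]
contact_force: [-1.3, 0.1, 0.1]
gripper_width: 0.639
```

```bash
python3 ft.py 1
```

```text
17.8 [ 0.5082 -0.1032  0.0829] z [ 0.001 -0.    -1.   ] w 0.639
tool F [ 0.04 -1.33 -0.09] [0. 0. 0.] T [ 0.079  0.042 -0.011] [0. 0. 0.]
```

Call:
apply_moves:
  moves:
    - [[0,0,0],[0,0,0],1]
    - [[0,0,0],[0,0,0],1]
    - [[0,0,0],[0,0,0],1]
    - [[0,0,-1],[0,0,0],1]
    - [[0,0,-3],[0,0,0],1]
    - [[0,0,-5.2],[0,0,0],1]
    - [[-1.5,-0.5,-7.2],[0,0,-0.5],1]
    - [[-3.5,-1.2,-8.4],[0,0,-1.2],1]
    - [[-5.1,-1.75,-8.4],[0,0,-1.4],1]
    - [[-5.1,-1.75,-8.4],[0,0,-1.4],1]
    - [[-5.1,-1.75,-8.4],[0,0,-1.4],1]
    - [[-5.1,-1.75,-8.4],[0,0,-1.4],1]

```text
t: 19.3
eef_pos: [0.456, -0.226, 0.2917]
tool_rot: [-0.0, 0.641, 0.768, 0.0]
contact_force: [-0.6, -0.4, 0.8]
gripper_width: 0.999
```

```bash
python3 cs.py "[.4562,-.2284,.178]" 2
```

```text
19.35 [ 0.45605167 -0.22608533  0.29176536] [ 0.08  0.22  0.3   1.98 -0.08  0.96  2.17] yaw 0.1795771435981206
0.88 [204.0, 320.0] [321.29741998 210.88825326]
fit [ 0.4548 -0.2274  0.177 ] 0.027454879167941315
z free [ 0.455  -0.2275  0.1705 -0.0053] 0.009930408945187263
in tool [-0.051 -0.053 11.671] units; turn rz units 0.014704064323890046
```

View pics/c_2.png

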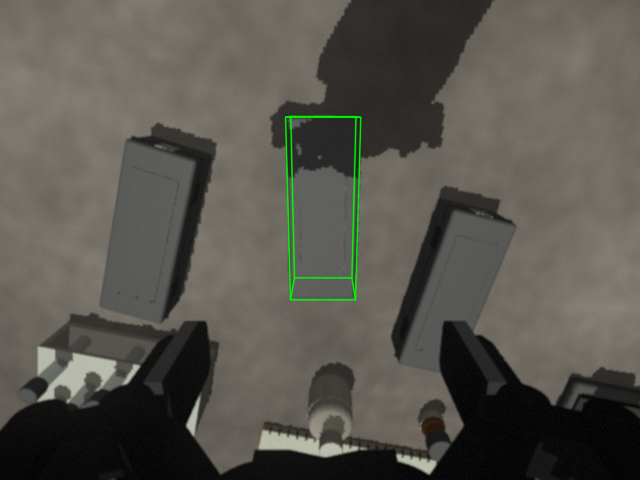

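Call:
apply_moves:
  moves:
    - [[-0.05,-0.05,2.3],[0,0,0],1]
    - [[-0.05,-0.05,4.6],[0,0,0],1]
    - [[-0.05,-0.05,6.8],[0,0,0],1]
    - [[-0.05,-0.05,8.0],[0,0,0],1]
    - [[-0.05,-0.05,8.4],[0,0,0],1]
    - [[-0.05,-0.05,8.4],[0,0,0],1]
    - [[-0.05,-0.05,8.4],[0,0,0],-1]
    - [[-0.05,-0.05,8.4],[0,0,0],-1]
    - [[-0.05,-0.05,8.4],[0,0,0],-1]
    - [[-0.05,-0.05,8.4],[0,0,0],-1]
    - [[-0.05,-0.05,8.4],[0,0,0],-1]
  force: 100

```text
t: 20.78
eef_pos: [0.4555, -0.2291, 0.0838]
tool_rot: [0.001, 0.642, 0.767, 0.001]
contact_force: [0.5, 0.8, 8.0]
gripper_width: 0.638
```

Call:
apply_moves:
  moves:
    - [[0,0,-0.5],[0,0,0],-1]
    - [[0,0,-1.5],[0,0,0],-1]
    - [[0,0,-2.6],[0,0,0],-1]
    - [[0,0,-3.4],[0,0,0],-1]
    - [[0,0,-3.4],[0,0,0],-1]
    - [[0,0,-3.4],[0,0,0],-1]
    - [[0,0,-3.4],[0,0,0],-1]

```text
t: 21.65
eef_pos: [0.4539, -0.2286, 0.1663]
tool_rot: [-0.001, 0.642, 0.767, -0.0]
contact_force: [1.1, 0.1, -3.1]
gripper_width: 0.639
```

```bash
python3 ft.py 6
```

```text
21.9 [ 0.4543 -0.2288  0.1667] z [-0.001  0.    -1.   ] w 0.642
tool F [-0.02  0.16  3.18] [0.69 0.45 0.43] T [-0.024  0.012  0.02 ] [0.026 0.033 0.034]
```

Call:
apply_moves:
  moves:
    - [[0,0,0],[1,0,0],-1]
    - [[0,0,0],[2,0,0],-1]
    - [[0,0,0],[2.2,0,0],-1]
    - [[0,0,0],[2.2,0,0],-1]
    - [[0,0,0],[2.2,0,0],-1]
    - [[0,0,0],[2.2,0,0],-1]
    - [[0,0,0],[1.2,0,0],-1]
    - [[0,0,0],[0.3,0,0],-1]
    - [[0,0,0],[0,0,0],-1]
    - [[0,0,0],[0,0,0],-1]
    - [[0,0,0],[0,0,0],-1]
    - [[0,0,0],[0,0,0],-1]

```text
t: 23.4
eef_pos: [0.455, -0.2287, 0.167]
tool_rot: [-0.0, 0.641, 0.767, -0.0]
contact_force: [-0.5, 0.8, -3.6]
gripper_width: 0.636
```

```bash
python3 ft.py 6
```

```text
23.65 [ 0.4546 -0.2287  0.167 ] z [-0. -0. -1.] w 0.641
tool F [-0.14 -0.13  3.24] [0.65 0.39 0.42] T [ 0.048 -0.005 -0.011] [0.015 0.022 0.024]
```

Call:
apply_moves:
  moves:
    - [[0,0,0],[-1,0,0],-1]
    - [[0,0,0],[-2,0,0],-1]
    - [[0,0,0],[-2.2,0,0],-1]
    - [[0,0,0],[-2.2,0,0],-1]
    - [[0,0,0],[-2.2,0,0],-1]
    - [[0,0,0],[-2.2,0,0],-1]
    - [[0,0,0],[-1.2,0,0],-1]
    - [[0,0,0],[-0.3,0,0],-1]
    - [[0,0,0],[0,0,0],-1]
    - [[0,0,0],[0,0,0],-1]
    - [[0,0,0],[0,0,0],-1]
    - [[0,0,0],[0,0,0],-1]

```text
t: 25.15
eef_pos: [0.4536, -0.2293, 0.1671]
tool_rot: [-0.0, 0.642, 0.766, 0.0]
contact_force: [-0.1, 0.4, -3.3]
gripper_width: 0.645
```

```bash
python3 ft.py 6
```

```text
25.4 [ 0.4542 -0.2292  0.1672] z [ 0.  0. -1.] w 0.641
tool F [ 0.07 -0.09  3.  ] [0.62 0.65 0.2 ] T [-0.103  0.01  -0.015] [0.028 0.026 0.012]
```

Call:
apply_moves:
  moves:
    - [[0,0,-0.52],[0,0,0],-1]
    - [[0.5,0.1,-0.52],[0,0,0.05],-1]
    - [[1.5,0.3,-0.52],[0,0,0.15],-1]
    - [[3,0.55,-0.52],[0,0,0.3],-1]
    - [[4.6,0.85,-0.52],[0,0,0.45],-1]
    - [[6.2,1.15,-0.52],[0,0,0.6],-1]
    - [[7.8,1.45,-0.52],[0,0,0.75],-1]
    - [[9.4,1.75,-0.52],[0,0,0.9],-1]
    - [[11,2.05,-0.52],[0,0,1.05],-1]
    - [[12.2,2.25,-0.52],[0,0,1.15],-1]
    - [[13,2.4,-0.52],[0,0,1.25],-1]
    - [[13.3,2.45,-0.52],[0,0,1.25],-1]
    - [[13.3,2.45,-0.52],[0,0,1.25],-1]
    - [[13.3,2.45,-0.52],[0,0,1.25],-1]
    - [[13.3,2.45,-0.52],[0,0,1.25],-1]
    - [[13.3,2.45,-0.52],[0,0,1.25],-1]

```text
t: 27.4
eef_pos: [0.4562, 0.1087, 0.1802]
tool_rot: [0.0, 0.722, 0.692, -0.0]
contact_force: [1.0, -0.3, -3.2]
gripper_width: 0.643
```

```bash
cat > fin.py <<'E'
from ov import *
o=get_obs();Rt=Rq(o["tool_rot"]).as_matrix();y=Rt[:,1];yaw=np.arctan2(y[1],y[0]);t=o["eef_pos"]
p=[t[0],t[1],yaw,t[2]-.0838];s=[.6442,.1022,-.0394]
Rs=R.from_euler('z',s[2]).as_matrix();w=np.array([s[0],s[1],.014])+Rs@[-.034,0,.106]
lab=pose(p,np.array([[.075,0,.024]]))[0];print(o["t"],t,"yaw",yaw,"label in window",Rs.T@(lab-w),np.round(o["joint_vel"],3))
for n,(r,q) in {"scene":(130,270),"side":(120,200)}.items():
    c=cam(n);im=draw(c,SCAN,[*s,.014]);draw(c,CASE,p,im,(0,0,255))
    cv2.imwrite(f"pics/f_{n}.png",cv2.resize(im[r:r+200,q:q+200],None,fx=3,fy=3))
    im=c["color"][...,::-1];cv2.imwrite(f"pics/ff_{n}.png",im)
c=cam("wrist");im=c["color"][...,::-1].copy();draw(c,CASE,p,im,(0,0,255));cv2.imwrite(f"pics/ff_wrist.png",im)
E
python3 fin.py; python3 ft.py 4
```

```text
27.4 [0.45617759 0.10865174 0.18015164] yaw -0.04195971813533754 label in window [-0.07913087 -0.00115141  0.00035164] [-0.001  0.002 -0.004 -0.002 -0.001  0.002 -0.   ]
27.7 [0.4561 0.1092 0.1801] z [-0. -0. -1.] w 0.64
tool F [-0.14  0.23  3.52] [0.44 0.62 0.51] T [-0.118  0.006  0.028] [0.035 0.031 0.006]
```

View pics/f_scene.png

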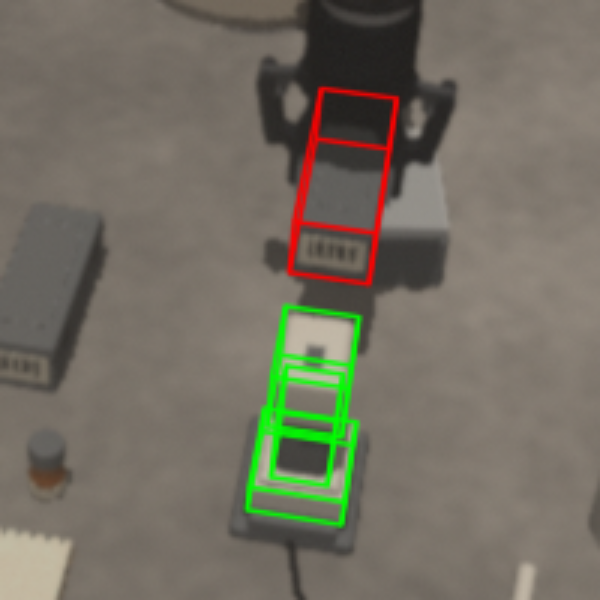

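View pics/f_side.png

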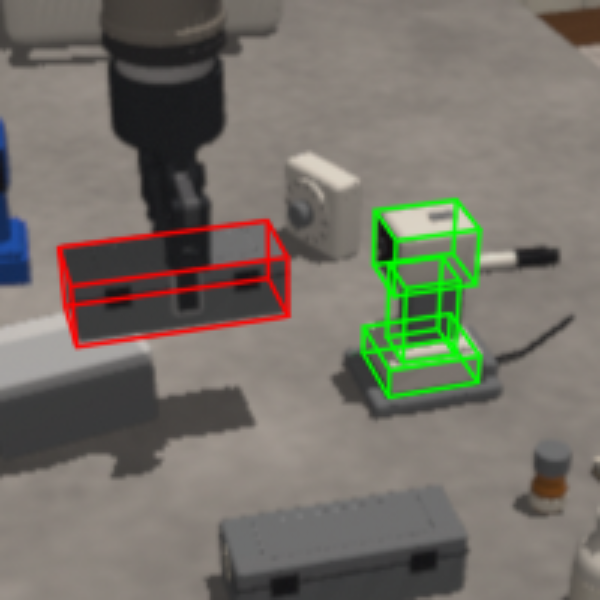

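View pics/ff_side.png

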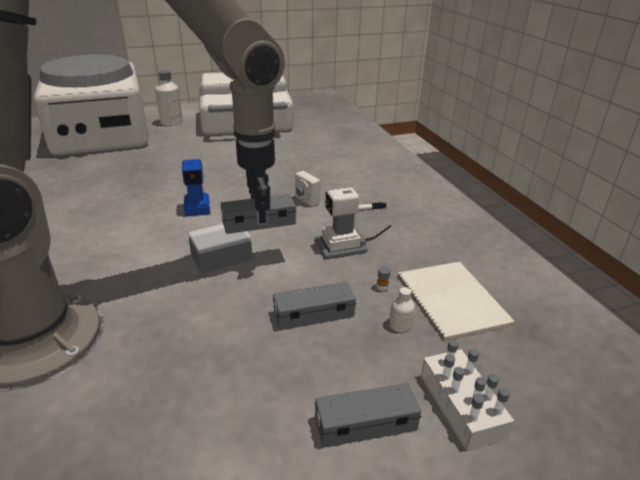

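View pics/ff_wrist.png

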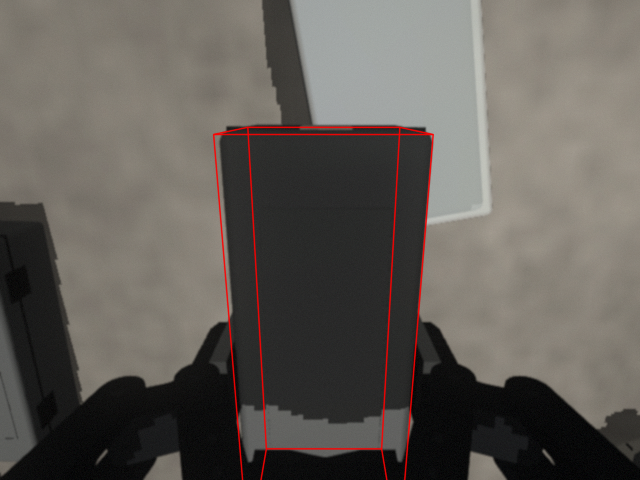

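```bash
python3 -c "
from station import *
print(hand_in())"
```

```text
the job is handed in; nothing more can be done
None
```

The scanner stands home on its base and the rattling case is held level in front of its window. I handed in at about 27.7 s of the 72 s allowed; no verdict is reported.

- **Scanner:** I lowered it over both pegs until it stopped solidly at about 21 N, with its underside at 14.1 mm, then let go. Overlays on the scene and side pictures taken afterwards show it upright and home with the window to the front. A mask fit from the scene camera alone disagreed, putting it about 3 cm off in x and height. I set that aside because the overlays and the tool pose agreed with each other.
- **Finding the rattler:** I tipped cases about 22° each way and read the wrist torque with the case level.

| Case | Tool-x torque before, after one tip, after the other (N m) | Result |
|---|---|---|
| Nearest the scanner | 0.041, 0.036, 0.031 | Sound; set back down where it stood |
| Middle | −0.024, +0.048, −0.103 | Rattles; the swing matches a 0.15 kg part sliding 100 mm |
| Third | not lifted | Left alone |

- **Final pose:** The label is 79 mm ahead of the window, about 1 mm off its axis, and within 1 mm of its height. The case is level, with its underside at about 96 mm and the arm at rest. I worked these out from the tool pose, and all three camera views agree.
- **Other checks:** In the last side picture the other two cases lie flat and the bystanders look unmoved. I did not measure their positions again.

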